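# Index the jar carrier one hole towards the light panel

## Task

On the indexing stand, bring the carried culture jar one index hole nearer to the upright light panel: hook a fingertip under the pull ring, lift the spring pin out of its hole, swing the carrier arm by the ring until the pin is over the next hole, then let the pin drop fully home and draw the finger out of the ring. Swing only that way and only that one hole, do not pinch or wrench the ring, do not touch the carried jar, which must stay standing in its dish, and leave everything else on the bench where it is.

Things in the scene. Friction and masses are not known exactly. Their poses are not given: they have to be found in the camera images.
- stand: fixed grey indexing stand. Origin on the bench under the arm's vertical pivot; x from the ring end to the jar end (roughly away from the robot), y to the left, z up. Base 200 x 250 x 18 mm (x -165..+35 mm), on it an index plate, top 30 mm above the bench, with five 11 mm holes 120 mm from the pivot, 25 degrees (0.436 rad, 52 mm) apart; the pin starts in the middle hole
- carrier (a joint): swing of the double-ended carrier arm, rad: 0 = pin in the middle hole, +-0.436 = in the neighbouring holes. Counter-clockwise from above is positive: the jar end goes to the stand's +y, the ring end to -y. Turns easily; 0.01 rad of play with the pin home. Arm 32 mm wide, its top 46 mm above the bench, hub up to 68 mm, pin 120 mm from the pivot on the robot's side
- pin (a joint): lift of the spring index pin, m, straight up: 0 = fully home, 0.024 = upper stop. It is clear of its hole above 0.010, and rests on the plate at about 0.010 when let down between holes. The spring (about 4.5 N at 0, 8 N at the stop, weight included) pushes it down
- ring (a point): centre of the pull ring (6 mm wire, 56 mm inside) fixed rigidly on the pin. Pin home: 102 mm above the bench, 144 mm from the pivot (24 mm beyond the pin's axis). Axes turn with the arm: x level from pin to pivot, y across, z up. The ring slopes 38 degrees up from the pin, away from the pivot: a finger tilted 38 degrees from straight down, its tip towards -x (the robot), passes square through it
- ring_top (a point): middle of the wire at the highest point of the ring, 31 mm from the ring's centre (24 mm farther from the pivot and 19 mm up), 121 mm above the bench with the pin home: a finger put through the ring from above the pivot lifts the pin by this part, even at some 10 degrees more or less tilt. The bench or the base lies about 70 to 100 mm below it, and nothing in between but the arm's end
- jar_mid (a point): centre of the carried jar, a loose closed jar 70 mm across and 85 mm tall standing in the dish at the far end of the arm
- dish (a point): centre of the inner floor of the jar dish, 110 mm from the pivot, 39 mm above the bench; inside 74 mm across, rim 9 mm high
- light_panel: fixed upright inspection light panel: thin grey frame with a white face on both sides, foot 90 x 130 mm, 162 mm tall; it stands on one side of the jar end, left or right. Origin at the centre of its underside
- steriliser: fixed boxy steel bead steriliser, 120 x 100 mm, 144 mm tall with a white cap on top, on the other side of the jar end. Origin at the centre of its underside
- jar0: a loose closed culture jar, clear with a white cap, 76 mm across and 110 mm tall, standing on the bench; origin at the centre of its underside; not part of the work
- jar1: a loose closed culture jar, clear with a white cap, 76 mm across and 110 mm tall, standing on the bench; origin at the centre of its underside; not part of the work
- petri: loose closed petri dish, 94 mm across, 17 mm high; origin at the centre of its underside; not part of the work
- tool_pot: loose steel pot, 52 mm across, with tools standing in it, 135 mm tall in all; origin at the centre of its underside; not part of the work
- carried_jar: the same carried jar; origin at the centre of its underside

How it is judged (in metres and radians):
On the way, in this order (a step that is already met when the one before it is completed fails the run):
1. the pin is lifted clear of its hole (value of joint pin above 0.0085 m), for 0.05 s.
2. the arm is swung to the next hole on the light panel's side (((y of light_panel in the frame of stand above 0 m and value of joint carrier between 0.3863 and 0.4863 rad) or (not (y of light_panel in the frame of stand above 0 m) and value of joint carrier between -0.4863 and -0.3863 rad))), for 0.05 s.
At the end, for the whole second after the job is handed in: The arm rests at the neighbouring hole on the light panel's side (within 0.035 rad of +0.436 if the panel is on the stand's left, of -0.436 if right), the pin is home (below 3 mm), the carried jar stands upright (within 0.1 rad) in its dish (centre within 8 mm of the dish's centre) (((y of light_panel in the frame of stand above 0 m and value of joint carrier between 0.4013 and 0.4713 rad) or (not (y of light_panel in the frame of stand above 0 m) and value of joint carrier between -0.4713 and -0.4013 rad)) and value of joint pin below 0.003 m and velocity of joint carrier between -0.05 and 0.05 rad/s and distance between jar_mid and dish below 0.055 m and horizontal distance between jar_mid and dish below 0.008 m and angle between jar_mid's own z axis and vertical below 0.1 rad); the robot touches nothing.
It fails at once if the arm was swung the wrong way or well past the next hole (0.22 rad) ((y of light_panel in the frame of stand above 0 m and (value of joint carrier below -0.2 rad or value of joint carrier above 0.656 rad)) or (not (y of light_panel in the frame of stand above 0 m) and (value of joint carrier above 0.2 rad or value of joint carrier below -0.656 rad))).
It fails at once if the carried jar was touched by the robot (over 1 N) (contact force between any of the fingers, the arm and carried_jar above 1 N).
It fails at once if the carried jar was lifted or left its dish, or tipped over 0.35 rad (distance between jar_mid and dish above 0.06 m or angle between jar_mid's own z axis and vertical above 0.35 rad).
It fails at once if the ring was pinched or wrenched (over 30 N) (contact force between the fingers and pin above 30 N).
It fails at once if a bystander was moved more than 40 mm or lifted (distance of any of jar0, jar1, petri, tool_pot from where it was at the start of the episode above 0.04 m or height (world z) of any of jar0, jar1, petri, tool_pot above 0.02 m).
It also fails if it takes over 54 s, if anything falls off the work surface, if the arm or the gripper's body presses on something with over 40 N, if the wrist force passes 120 N, or if a joint passes its speed limit or range.

## Robot

A 6-joint arm with a two-finger parallel gripper is mounted at the origin on the work surface. World frame = base frame: x ahead of the robot, y to its left, z up, the work surface at z = 0. Lengths are in mm, angles in rad, forces in N, time in s.
With the tool pointing down it reaches from about 400 to 825 mm from the base axis. Payload 7 kg.
Tool frame: the origin (TCP) lies at the very end of the fingers, on their centre line; the grasp point (between the pads) lies 19 mm behind it; z points along the fingers, y is the direction in which the jaws open and shut (so a half turn about z gives the same grasp; the last joint's range is limited). The gripper opens to 88 mm and grips with 3 to 60 N. Pads are 19 mm wide; open, the fingers measure 130 mm over their backs; the gripper's body (78 mm by 193 mm) begins 47 mm behind the grasp point.
Start: joints at [1.473, 0.359, 0.012, 0, -1.224, -0.288], TCP at [254.009, 625.359, 226.561] pointing down, gripper open.
Joint ranges: [-3.07, 3.07], [-1.43, 2.12], [-1.02, 1.25], [-3.03, 1.67], [-3.05, -0], [-3.03, 3.03]. Speed limits (rad/s): [2.39, 2.39, 3.01, 3.14, 3.14, 3.14].

## Interface

Orientations are given as a unit quaternion [x, y, z, w].
In Python, from plant import bot gives the robot as it stands. Calls block until the motion is done:
- bot.move_ptp(position, orientation): joint-space move of the TCP to a pose.
- bot.line_to(position, velocity=150, ori=None): straight line of the TCP; ori=None keeps the orientation; velocity is the mean speed in mm/s.
- bot.move_joints(angles): joint-space move.
- bot.move_gripper(opening, force=None): finger opening in mm; force is the grip in N (None keeps the last); returns when the fingers have stopped.
- bot.pause(seconds).
- bot.solve_ik(position, orientation): joint angles nearest the present ones, or None.
- bot.read_state(): the state.
- bot.camera(name): name is "scene" or "top" or "wrist"; returns the picture (400x640x3 uint8, red, green, blue); there is no depth.
- bot.get_calibration(name): a dict with "fx", "fy", "cx", "cy" (pixels), "distortion" ([k1, k2, p1, p2, k3] as OpenCV has them; the pictures are not rectified), "view" (4x4, takes a point from world to camera coordinates); the wrist camera has in their place "T_tool_cam" (4x4, takes a point from camera to tool coordinates, whose origin is the TCP and whose axes are the flange's). Camera axes: x right, y up, looking along -z (the intrinsics and any distortion apply to the point x, -y, -z); pixel columns grow to the right and rows downward; lengths in mm; the calibration is good to about 2 mm. A picture is of the moment at which its call begins: read the wrist's pose just before it. get_calibration takes no time and is no camera call.
A pose or a line that the arm cannot do raises bot.Unreachable and nothing moves.
- bot.close_job(): hands the job in, once; it reports no verdict.
The state is a dict: "t": time; "joint_pos": joint angles; "qvel": joint speeds; "tau": joint torques, N m; "tcp_pos": TCP position; "eef_rot": TCP orientation; "contact_force": force on the tool from outside, world axes, zero at the start; "moment": the same for the moment, N m; "width": finger opening in mm.
Only numpy, scipy, OpenCV 4.12 (cv2) and the standard library are available. Lean on these libraries where they do the work, as an engineer would, in place of code of your own. Each camera call takes 0.05 s, during which the arm holds its last target.

## Working session

There is one attempt and no reset: what is moved stays moved. The work goes in short steps, each a Python script; the robot and the scene stay as the last script left them, time stands still between calls to the robot, and variables do not carry over. Pictures are saved under pics/ and viewed, and the job is handed in when it is done.

```bash
ls; mkdir -p pics
python3 - <<'E'
from plant import bot
import cv2,json
s=bot.read_state();print(s)
for n in ["scene","top","wrist"]:
    cv2.imwrite(f"pics/{n}0.png",bot.camera(n)[:,:,::-1]);c=bot.get_calibration(n);print(n,c)
E
```

```text
pics
{'t': 0.0, 'joint_pos': array([ 1.47311395e+00,  3.59385044e-01,  1.10578727e-02, -3.64959385e-04,
       -1.22408734e+00, -2.88105858e-01]), 'qvel': array([-0.00183241,  0.00040593, -0.0007612 ,  0.00057477, -0.0009411 ,
        0.00109896]), 'tau': array([ 1.87458012e-03, -5.82719529e+01,  2.93049413e+01,  6.99699953e+00,
        7.22914396e-03, -1.47234255e-04]), 'tcp_pos': array([253.82775574, 624.92881075, 225.62077476]), 'eef_rot': array([ 9.81441292e-01, -1.91761063e-01, -9.38756110e-05,  8.21736276e-04]), 'contact_force': array([-0.61858266,  0.15814684, -0.15594534]), 'moment': array([ 0.07521207, -0.04613966,  0.04363038]), 'width': 87.76312242964916}
scene {'fx': 422.1163842433958, 'fy': 422.1163842433958, 'cx': 318.32839708739726, 'cy': 205.7093082008653, 'distortion': array([0.02449855, 0.        , 0.        , 0.        , 0.        ]), 'view': array([[ 3.50349088e-01,  9.36423236e-01,  1.91582645e-02,
        -2.15028769e+02],
       [-7.19325611e-01,  2.55912424e-01,  6.45816922e-01,
         3.64761475e+02],
       [ 5.99855134e-01, -2.40042400e-01,  7.63251901e-0
[... 512 characters left out ...]
01, -1.25082945e-02,  9.89052856e-01,
        -1.02844391e+03],
       [ 0.00000000e+00,  0.00000000e+00,  0.00000000e+00,
         1.00000000e+00]])}
wrist {'fx': 282.305732899518, 'fy': 282.305732899518, 'cx': 323.8249646822464, 'cy': 202.86338162909846, 'distortion': array([-0.03533691,  0.        ,  0.        ,  0.        ,  0.        ]), 'T_tool_cam': array([[-5.77100658e-06,  9.63137723e-01,  2.69008786e-01,
         7.32110361e+01],
       [ 9.99999642e-01, -2.22090500e-04,  8.16608061e-04,
        -1.12945727e-01],
       [ 8.46250324e-04,  2.69008694e-01, -9.63137377e-01,
        -1.58445254e+02],
       [ 0.00000000e+00,  0.00000000e+00,  0.00000000e+00,
         1.00000000e+00]])}
```

View pics/scene0.png

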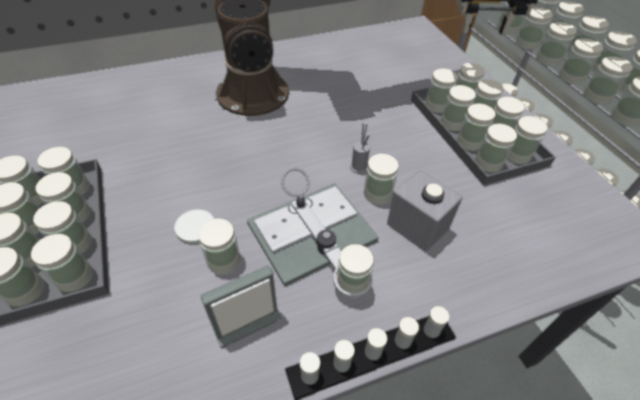

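View pics/top0.png

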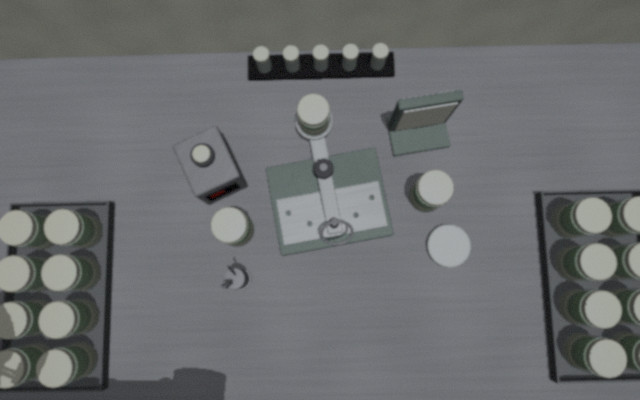

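View pics/wrist0.png

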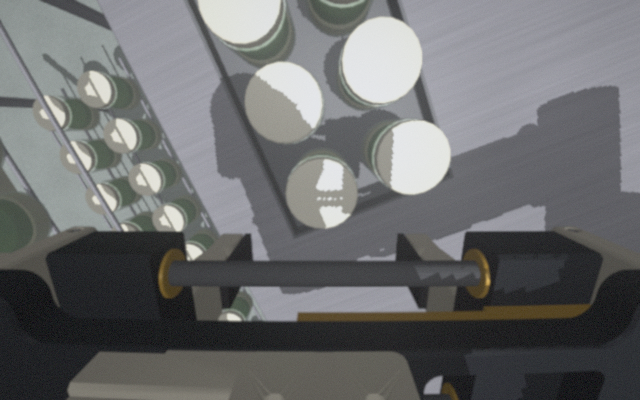

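The panel is right of the jar end (−y), so the swing is negative and the ring end goes toward +y. Next I'll take close-up crops to measure.

Run:
```python
import cv2
t=cv2.imread('pics/top0.png');cv2.imwrite('pics/topc.png',cv2.resize(t[80:265,255:405],None,fx=4,fy=3.2,interpolation=cv2.INTER_CUBIC) if 0 else cv2.resize(t[140:265,255:405],None,fx=4.8,fy=4.8,interpolation=cv2.INTER_CUBIC))
t=cv2.imread('pics/scene0.png');cv2.imwrite('pics/scenec.png',cv2.resize(t[160:290,240:390],None,fx=4.6,fy=4.6,interpolation=cv2.INTER_CUBIC))
```

```text
(no output)
```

View pics/topc.png

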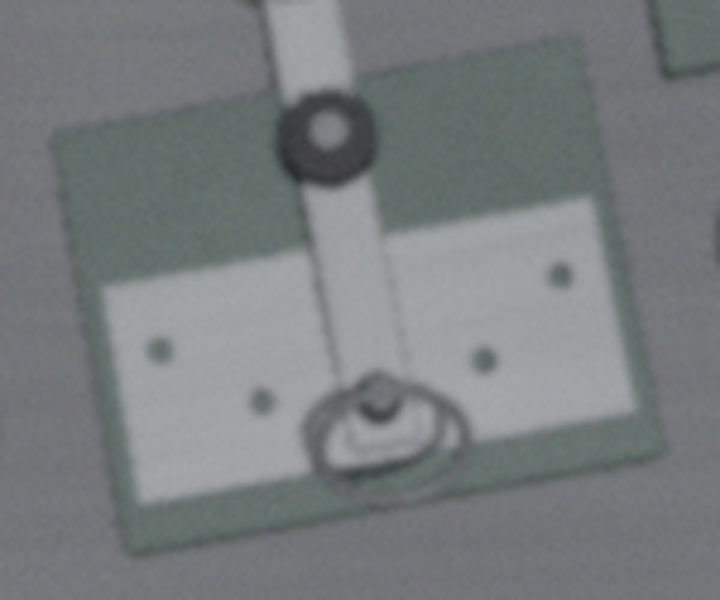

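View pics/scenec.png

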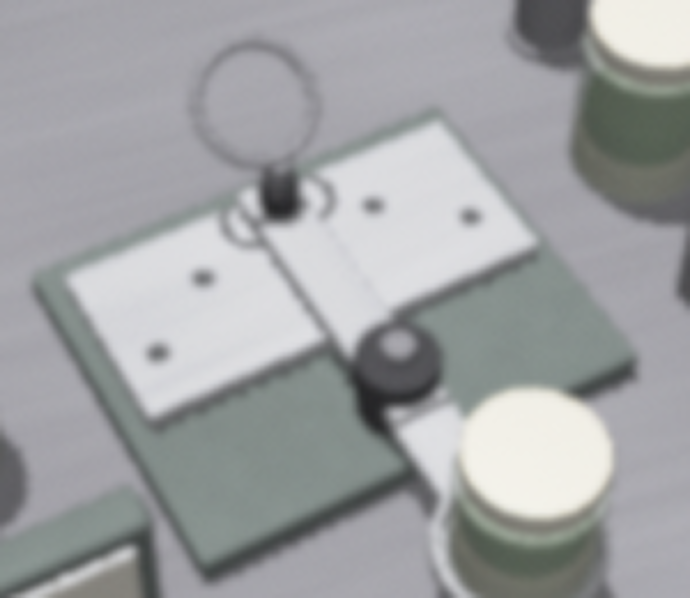

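```bash
cat > h.py <<'E'
import numpy as np,cv2
from plant import bot
from scipy.spatial.transform import Rotation as R
CAL={n:bot.get_calibration(n) for n in("scene","top")}
def K(c):return np.array([[c['fx'],0,c['cx']],[0,c['fy'],c['cy']],[0,0,1.]])
def ray(n,px):
    c=CAL[n];u=cv2.undistortPoints(np.array(px,float).reshape(-1,1,2),K(c),c['distortion']).reshape(-1,2)
    V=c['view'];d=np.c_[u[:,0],-u[:,1],-np.ones(len(u))]@V[:3,:3];return -V[:3,:3].T@V[:3,3],d
def plane(n,px,z):
    o,d=ray(n,px);return o+d*((z-o[2])/d[:,2])[:,None]
def proj(n,P):
    c=CAL[n];V=c['view'];p=np.atleast_2d(P)@V[:3,:3].T+V[:3,3];p=p*[1,-1,-1]
    return cv2.projectPoints(p.reshape(-1,1,3),np.zeros(3),np.zeros(3),K(c),c['distortion'])[0].reshape(-1,2)
def tri(ns,pxs):
    A=0;b=0
    for n,p in zip(ns,pxs):
        o,d=ray(n,[p]);d=d[0]/np.linalg.norm(d[0]);M=np.eye(3)-np.outer(d,d);A=A+M;b=b+M@o
    return np.linalg.solve(A,b)
E
cat > m.py <<'E'
from h import *
off={'top':((255,140),4.8),'scene':((240,160),4.6)}
H={'top':[(160,350),(262,401),(484,360),(559,275)],'scene':[(471,216),(373,206),(204,278),(158,353)]}
B={'top':[(53,132),(132,552),(664,455),(582,38)],'scene':[(634,362),(435,112),(36,278),(207,570)]}
un=lambda n,p:(np.array(p,float)+.5)/off[n][1]+off[n][0]-.5
th=np.radians([-50,-25,25,50]) # carrier angle; ring end goes to -y for +
Hm=np.c_[-120*np.cos(th),-120*np.sin(th)]
Bm=np.array([[35,125],[-165,125],[-165,-125],[35,-125.]])
def rigid(M,W):
    mc,wc=M.mean(0),W.mean(0);C=(M-mc).T@(W-wc);a=np.arctan2(C[0,1]-C[1,0],C[0,0]+C[1,1]);Rm=np.array([[np.cos(a),-np.sin(a)],[np.sin(a),np.cos(a)]])
    t=wc-Rm@mc;return a,t,(W-(M@Rm.T+t))
for n in('top','scene'):
    g=cv2.cvtColor(cv2.imread(f'pics/{n}0.png'),cv2.COLOR_BGR2GRAY).astype(float)
    hp=[]
    for p in un(n,H[n]):
        x,y=np.round(p).astype(int);w=g[y-4:y+5,x-4:x+5];w=np.clip(np.median(w)-12-w,0,None);yy,xx=np.mgrid[-4:5,-4:5];hp.append((x+(w*xx).sum()/w.sum(),y+(w*yy).sum()/w.sum()))
    hw=plane(n,hp,29)[:,:2];bw=plane(n,un(n,B[n]),18)[:,:2]
    for nm,M,W in(('holes',Hm,hw),('base',Bm,bw),('all',np.r_[Hm,Bm],np.r_[hw,bw])):
        a,t,r=rigid(M,W);print(n,nm,'yaw',a.round(4),'t',t.round(1),'res',np.abs(r).max().round(1))
    print(np.round(hp,1).tolist())
rc=tri(('top','scene'),(un('top',(378,440)),un('scene',(255,104))));print('ring tri',rc)
hub={'top':(328,128),'scene':(400,343)}
print('hub',tri(('top','scene'),[un(n,hub[n]) for n in('top','scene')]))
E
python3 m.py
```

```text
top holes yaw 0.163 t [656.5  -1.4] res 0.5
top base yaw 0.1594 t [656.   -2.8] res 2.8
top all yaw 0.1597 t [656.3  -2.2] res 3.2
[[287.9, 212.6], [309.2, 223.1], [355.6, 214.6], [371.4, 196.9]]
scene holes yaw 0.163 t [655.6   0.8] res 0.2
scene base yaw 0.1636 t [660.2  -0. ] res 4.3
scene all yaw 0.1627 t [6.579e+02 4.000e-01] res 4.7
[[341.8, 206.7], [320.7, 204.3], [283.7, 220.1], [273.9, 236.2]]
ring tri [514.63727684 -20.65976839 101.38918809]
hub [6.57130916e+02 2.39769944e-01 7.02318397e+01]
```

```bash
cat >> h.py <<'E'
YAW=0.163;T0=np.array([656.,-0.3])
def S(p,c=0.):  # arm frame (turned by carrier angle c) -> world
    p=np.atleast_2d(np.array(p,float));a=YAW+c
    return np.c_[p[:,0]*np.cos(a)-p[:,1]*np.sin(a)+T0[0],p[:,0]*np.sin(a)+p[:,1]*np.cos(a)+T0[1],p[:,2]]
def ringpts(c=0.,lift=0.,r=31):
    t=np.linspace(0,2*np.pi,90);s,k=np.sin(np.radians(38)),np.cos(np.radians(38))
    return S(np.c_[-144-r*k*np.cos(t),r*np.sin(t),102+lift+r*s*np.cos(t)],c)
E
python3 - <<'E'
from h import *
for n,(x0,x1,y0,y1) in(('top',(305,365,205,255)),('scene',(270,330,150,220))):
    im=cv2.imread(f'pics/{n}0.png');f=8;o=cv2.resize(im[y0:y1,x0:x1],None,fx=f,fy=f,interpolation=cv2.INTER_CUBIC)
    for p in proj(n,ringpts()):cv2.circle(o,tuple(np.int32((p+.5-[x0,y0])*f)),1,(0,0,255),-1)
    cv2.imwrite(f'pics/ov_{n}.png',o)
E
```

```text
(no output)
```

View pics/ov_top.png

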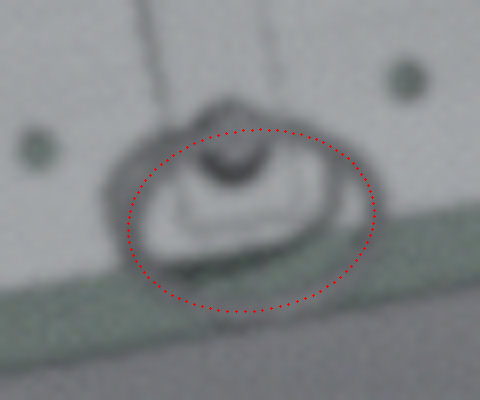

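View pics/ov_scene.png

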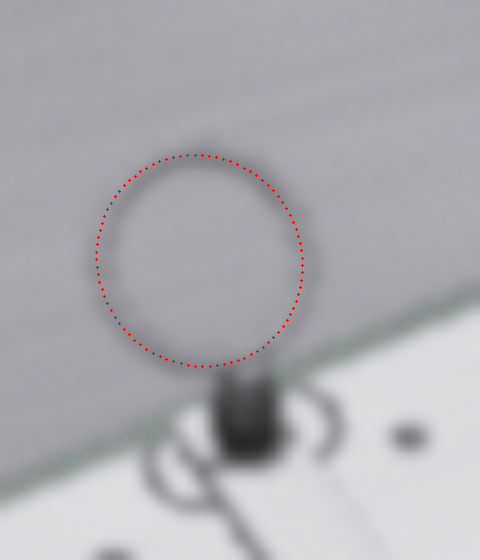

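Both hole fits agree: yaw 0.163, pivot about (656, 0). The projected ring lands on the real one to within about 2 mm. I'll use a single finger, the gripper's +y one at 60 mm opening, since it has about 16 mm of slack. Reachability check comes first.

```bash
cat >> h.py <<'E'
TILT=np.radians(42);OPEN=60.;FO=OPEN/2+10.5
def pose(a,u,lift,c,yoff=0.,tilt=TILT,side=1,flip=1):
    """finger tip pose: a = tip depth past ring plane along finger, u = toward ring top (perp to finger), lift = up, c = carrier angle"""
    s,k=np.sin(tilt),np.cos(tilt)
    d=np.array([-s,0,-k]);n=np.array([-k,0,s]);y=np.array([0,1.,0])
    p=np.array([-144,YR+yoff,102+lift])+a*d+u*n-side*FO*y      # TCP; finger sits at side*FO along arm +y
    cy=R.from_euler('z',YAW+c).as_matrix()
    M=cy@np.c_[n*flip,y*flip,d]
    return S(p,c)[0],R.from_matrix(M).as_quat()
YR=1.0
E
python3 - <<'E'
from h import *
for fl in(1,-1):
  for t in (38,42,46):
    for a,u,l,c in((-120,0,0,0),(25,0,0,0),(25,14,18,0),(25,14,18,-.22),(25,14,18,-.44),(-120,0,0,-.44)):
        p,q=pose(a,u,l,c,tilt=np.radians(t),flip=fl);j=bot.solve_ik(p,q);print(fl,t,(a,u,l,c),p.round(0),None if j is None else np.round(j,2))
print('fixtures')
for n,px,z in(('jar0',(230,225),110),('jar1',(434,188),110),('petri',(449,246),17),('pot',(236,280),40),('ster',(205,155),144),('panel',(428,97),162)):print(n,plane('top',[px],z)[0].round(0))
E
```

```text
1 38 (-120, 0, 0, 0) [593. -51. 197.] [ 0.22  0.67  0.29 -0.04 -1.86 -1.63]
1 38 (25, 0, 0, 0) [505. -65.  82.] [ 0.23  0.64 -0.06 -0.04 -1.54 -1.62]
1 38 (25, 14, 18, 0) [494. -67. 109.] [ 0.23  0.59 -0.07 -0.04 -1.57 -1.62]
1 38 (25, 14, 18, -0.22) [484. -30. 109.] [ 0.21  0.58 -0.03 -0.16 -1.6  -1.78]
1 38 (25, 14, 18, -0.44) [481.   8. 109.] [ 0.19  0.57 -0.01 -0.28 -1.6  -1.95]
1 38 (-120, 0, 0, -0.44) [578. -19. 197.] [ 0.13  0.64  0.33 -0.26 -1.87 -1.98]
1 42 (-120, 0, 0, 0) [600. -50. 191.] [ 0.22  0.72  0.35 -0.04 -1.93 -1.62]
1 42 (25, 0, 0, 0) [504. -65.  83.] [ 0.22  0.68 -0.02 -0.04 -1.61 -1.62]
1 42 (25, 14, 18, 0) [494. -67. 111.] [ 0.23  0.64 -0.02 -0.04 -1.64 -1.62]
1 42 (25, 14, 18, -0.22) [483. -30. 111.] [ 0.2   0.63  0.01 -0.17 -1.67 -1.78]
1 42 (25, 14, 18, -0.44) [481.   9. 111.] [ 0.17  0.61  0.03 -0.3  -1.67 -1.94]
1 42 (-120, 0, 0, -0.44) [584. -21. 191.] [ 0.12  0.69  0.39 -0.28 -1.95 -1.97]
1 46 (-120, 0, 0, 0) [605. -49. 185.] [ 0.22  0.78  0.41 -0.04 -2.   -1.62]
1 46 (25, 0, 0, 0) [503. -66.  85.] [ 0.22  0.72  0.02 -0.04 -1.68 -1.62]
1 46 (25, 14, 18, 
[... 1164 characters left out ...]
42 (-120, 0, 0, -0.44) [584. -21. 191.] [ 0.12  0.69  0.39 -0.28 -1.95  1.17]
-1 46 (-120, 0, 0, 0) [605. -49. 185.] [ 0.22  0.78  0.41 -0.04 -2.    1.52]
-1 46 (25, 0, 0, 0) [503. -66.  85.] [ 0.22  0.72  0.02 -0.04 -1.68  1.52]
-1 46 (25, 14, 18, 0) [493. -67. 113.] [ 0.22  0.68  0.01 -0.04 -1.71  1.52]
-1 46 (25, 14, 18, -0.22) [482. -30. 113.] [ 0.19  0.67  0.05 -0.18 -1.74  1.36]
-1 46 (25, 14, 18, -0.44) [480.   9. 113.] [ 0.16  0.65  0.08 -0.31 -1.74  1.2 ]
-1 46 (-120, 0, 0, -0.44) [590. -23. 185.] [ 0.1   0.75  0.45 -0.3  -2.02  1.17]
fixtures
jar0 [532. 188. 110.]
jar1 [ 597. -223.  110.]
petri [ 486. -270.   17.]
pot [422. 188.  40.]
ster [668. 232. 144.]
panel [ 770. -210.  162.]
```

Run:
```python
from h import *
p,q=pose(-110,0,60,0);print(p,bot.solve_ik(p,q))
bot.move_ptp(p,q);bot.move_gripper(OPEN);bot.line_to(pose(-50,0,0,0)[0],120)
bot.pause(.2);s=bot.read_state();print(s['t'],s['tcp_pos'],pose(-50,0,0,0)[0],s['eef_rot'],q,s['width'],s['contact_force'])
for n in('wrist','scene','top'):cv2.imwrite(f'pics/{n}1.png',bot.camera(n)[:,:,::-1])
np.savez('w1.npz',p=s['tcp_pos'],q=s['eef_rot'])
a=cv2.imread('pics/scene1.png')[130:270,220:380];cv2.imwrite('pics/scene1c.png',cv2.resize(a,None,fx=4.2,fy=4.2,interpolation=2))
a=cv2.imread('pics/top1.png')[140:265,255:405];cv2.imwrite('pics/top1c.png',cv2.resize(a,None,fx=4.6,fy=4.6,interpolation=2))
```

```text
[592.94749588 -50.70016777 243.7459308 ] [ 0.21799337  0.68140335  0.38837888 -0.04064216 -2.00974001 -1.62896286]
4.8167 [553.71361296 -57.16684856 139.63225488] [553.33182361 -57.21532522 139.15724127] [-0.07602917  0.93068346 -0.02914704 -0.35664873] [-0.0760026   0.93048161 -0.02917467 -0.35717842] 59.902708276822345 [-0.20053258  0.00448594  0.62599954]
```

View pics/wrist1.png

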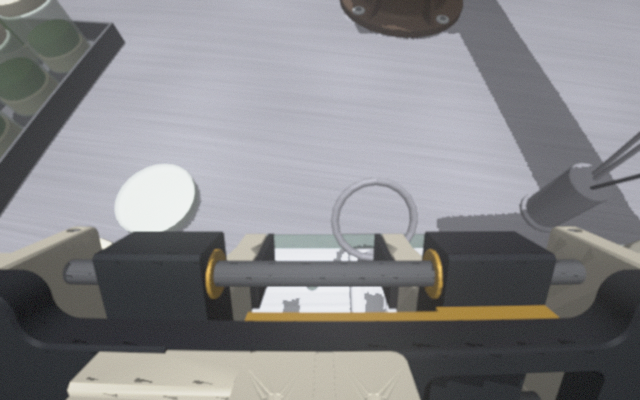

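View pics/scene1c.png

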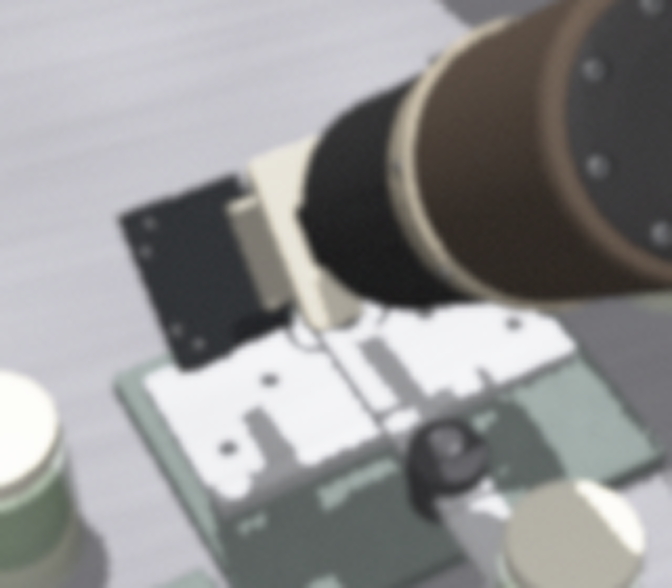

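View pics/top1c.png

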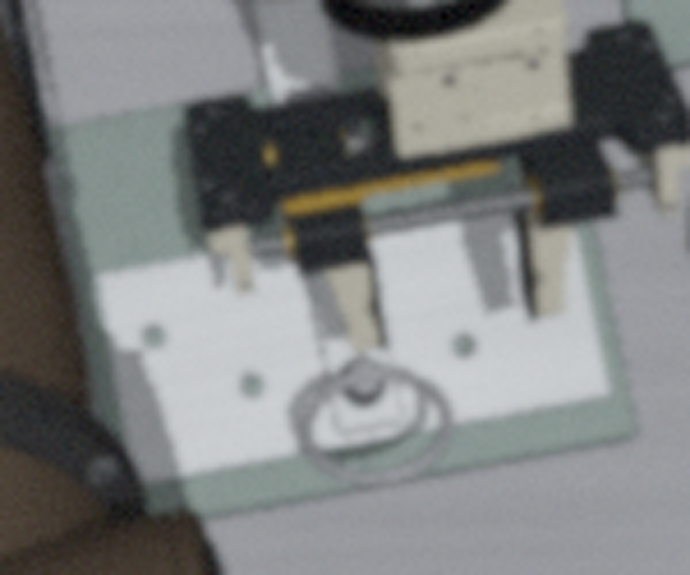

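Run:
```python
from h import *
w=np.load('w1.npz');Rm=R.from_quat(w['q']).as_matrix()
for y in(-51,-30,0,30,36,42,51):
    px=proj('top',w['p']+Rm@[0,y,0])[0];print(y,px.round(1),((px-[255,140]+.5)*4.6).round(0))
c=bot.get_calibration('wrist');M=np.eye(4);M[:3,:3]=Rm;M[:3,3]=w['p'];V=np.linalg.inv(M@c['T_tool_cam'])
CAL['wrist']=dict(c,view=V)
for r in(28,31,34):
    P=proj('wrist',ringpts(r=r));print(r,P.min(0).round(1),P.max(0).round(1))
im=cv2.imread('pics/wrist1.png')[160:340,210:460];o=cv2.resize(im,None,fx=3,fy=3,interpolation=2)
for p in proj('wrist',ringpts(r=31)):cv2.circle(o,tuple(np.int32((p+.5-[210,160])*3)),1,(0,0,255),-1)
cv2.imwrite('pics/w1o.png',o)
```

```text
-51 [378.7 204.4] [572. 299.]
-30 [368.2 206.4] [523. 308.]
0 [353.  209.2] [453. 321.]
30 [337.9 212. ] [384. 334.]
36 [334.9 212.6] [370. 336.]
42 [331.8 213.2] [356. 339.]
51 [327.3 214. ] [335. 343.]
28 [338.7 184.1] [409.9 253.1]
31 [334.8 180.2] [413.7 256.6]
34 [331.  176.3] [417.5 260.1]
```

View pics/w1o.png

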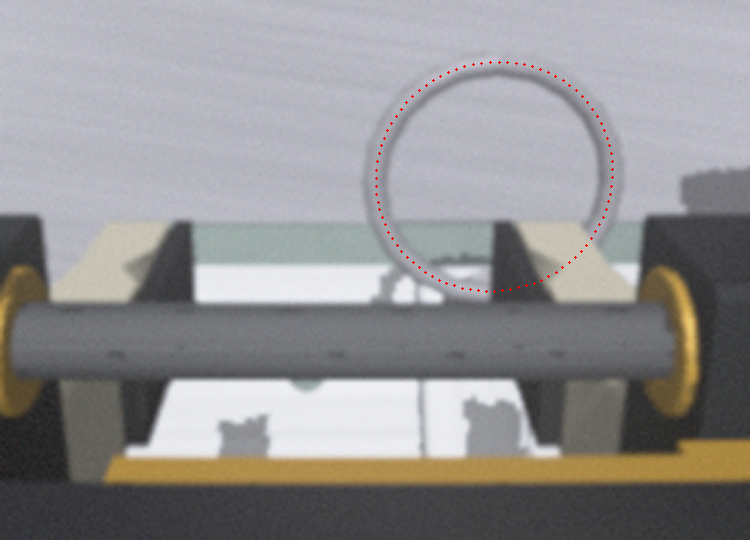

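The ring is within about 1–2 mm of prediction in the wrist view. The fingertip spans roughly y 30..45 in the tool frame, so I'll centre it with a 38 mm offset, insert it and seat it.

```bash
sed -i 's/FO=OPEN\/2+10.5/FO=38./' h.py
python3 - <<'E'
from h import *
def f(t):
    s=bot.read_state();print(t,round(s['t'],2),s['contact_force'].round(2),s['tcp_pos'].round(1));return s
bot.line_to(pose(-50,0,0,0)[0],60);f0=f('pre')
for a in(-25,-5,10,24):bot.line_to(pose(a,0,0,0)[0],60);f(a)
for u in(5,8,11,13):
    bot.line_to(pose(24,u,0,0)[0],30);s=f(('u',u))
    if np.linalg.norm(s['contact_force']-f0['contact_force'])>3:break
for n in('wrist','scene','top'):cv2.imwrite(f'pics/{n}2.png',bot.camera(n)[:,:,::-1])
a=cv2.imread('pics/wrist2.png')[120:340,210:460];cv2.imwrite('pics/w2c.png',cv2.resize(a,None,fx=2.6,fy=2.6,interpolation=2))
a=cv2.imread('pics/top2.png')[140:265,255:405];cv2.imwrite('pics/top2c.png',cv2.resize(a,None,fx=4.6,fy=4.6,interpolation=2))
E
```

```text
pre 5.22 [ 0.54  0.6  -1.22] [552.9 -54.6 139.2]
-25 5.78 [0.55 0.7  0.38] [536.3 -57.6 120.6]
-5 6.27 [ 0.74 -1.16  1.03] [523.  -59.8 105.7]
10 6.67 [ 0.37 -0.03 -0.36] [513.  -61.4  94.4]
24 7.05 [-0.85  0.52 -0.14] [503.7 -62.9  84. ]
('u', 5) 7.37 [-0.03 -0.27  0.09] [500.6 -63.4  87.9]
('u', 8) 7.62 [ 0.44  0.25 -0.23] [498.2 -63.7  89.7]
('u', 11) 7.87 [0.48 0.48 0.7 ] [495.9 -64.1  91.7]
('u', 13) 8.12 [-0.37  0.23 -0.46] [494.5 -64.4  93. ]
```

View pics/w2c.png

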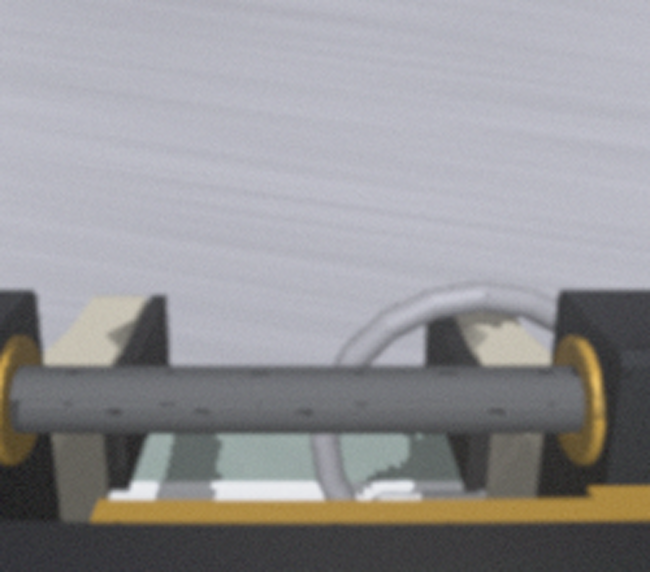

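View pics/top2c.png

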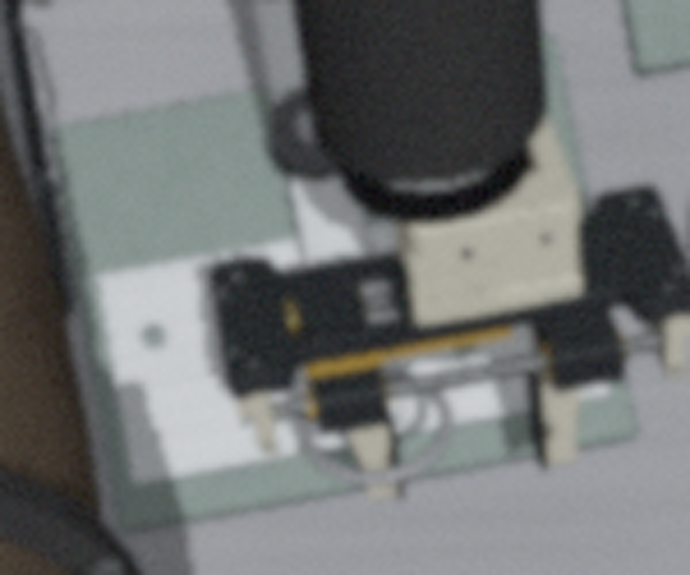

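The finger is through the ring, with its tip visible below the top wire. Now lift until contact, then about 15 mm more.

```bash
cat >> h.py <<'E'
def force(k=5):
    a=[]
    for _ in range(k):
        bot.pause(.02);a.append(bot.read_state()['contact_force'])
    return np.mean(a,0)
E
python3 - <<'E'
from h import *
f0=force();print(f0.round(2));h=0;hc=None
while h<28:
    h+=2;bot.line_to(pose(24,13,h,0)[0],40);f=force(4)-f0;print(h,f.round(2),bot.read_state()['tcp_pos'].round(1))
    if hc is None and f[2]<-2.5:hc=h-1.5
    if np.linalg.norm(f)>22:print('STOP');break
    if hc and h>=hc+15:break
s=bot.read_state();print(s['t'],hc,h)
np.savez('st.npz',h=h,f0=f0)
for n in('wrist','scene','top'):cv2.imwrite(f'pics/{n}3.png',bot.camera(n)[:,:,::-1])
a=cv2.imread('pics/wrist3.png')[120:340,210:460];b=cv2.imread('pics/scene3.png')[140:270,240:380]
cv2.imwrite('pics/3c.png',np.hstack([cv2.resize(a,(400,352),interpolation=2),cv2.resize(b,(380,352),interpolation=2)]))
E
```

```text
[-0.2   0.09  0.1 ]
2 [ 0.01 -0.59  0.16] [494.6 -64.3  94.9]
4 [ 0.35  0.14 -0.14] [494.6 -64.4  96.9]
6 [ 1.78 -0.   -4.33] [494.9 -64.2  98.5]
8 [ 3.27  0.31 -5.18] [494.8 -64.2 100.8]
10 [ 3.67  0.59 -5.33] [494.7 -64.3 102.9]
12 [ 3.63  0.6  -5.58] [494.7 -64.3 104.9]
14 [ 4.69  0.64 -5.68] [494.6 -64.4 106.9]
16 [ 5.03  0.79 -6.03] [494.6 -64.3 108.8]
18 [ 5.43  0.01 -6.37] [494.6 -64.3 110.7]
20 [ 5.12  0.36 -6.66] [494.6 -64.3 112.7]
11.5167 4.5 20
```

View pics/3c.png

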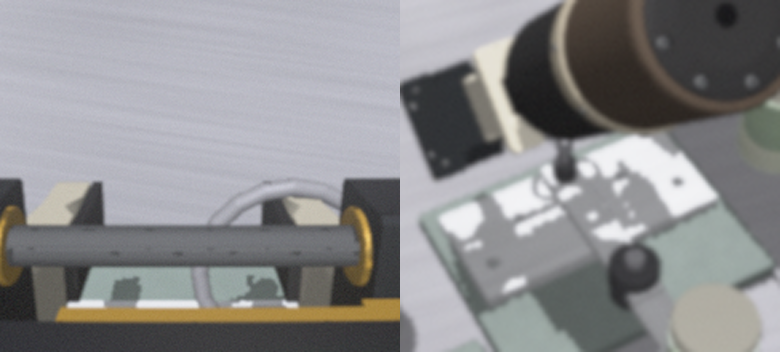

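Fz −6.66 N matches the spring at about 15 mm lift. Swinging toward the panel (negative).

Run:
```python
from h import *
st=np.load('st.npz');h=float(st['h']);f0=st['f0']
for c in np.linspace(0,-.436,9)[1:]:
    p,q=pose(24,13,h,c);bot.line_to(p,45,q);f=force(3)-f0;e=R.from_euler('z',-(YAW+c)).apply(f);print(round(c,3),'arm-frame F',e.round(2))
    if np.linalg.norm(f)>20:print('STOP');break
print(bot.read_state()['t'])
for n in('wrist','scene','top'):cv2.imwrite(f'pics/{n}4.png',bot.camera(n)[:,:,::-1])
a=cv2.imread('pics/top4.png')[60:265,230:480];b=cv2.imread('pics/scene4.png')[140:320,200:420]
cv2.imwrite('pics/4c.png',np.hstack([cv2.resize(a,(400,328),interpolation=2),cv2.resize(b,(400,328),interpolation=2)]))
```

```text
-0.054 arm-frame F [ 5.    0.16 -6.43]
-0.109 arm-frame F [ 5.88  0.01 -6.95]
-0.164 arm-frame F [ 5.65 -0.48 -6.91]
-0.218 arm-frame F [ 5.42 -0.19 -6.77]
-0.272 arm-frame F [ 4.89  0.25 -6.95]
-0.327 arm-frame F [ 5.24  0.1  -6.91]
-0.382 arm-frame F [ 5.02  0.13 -6.34]
-0.436 arm-frame F [ 5.38 -0.26 -6.71]
14.9333
```

View pics/4c.png

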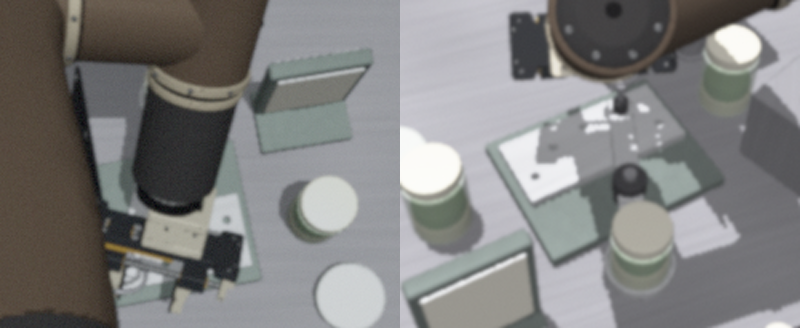

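View pics/wrist4.png

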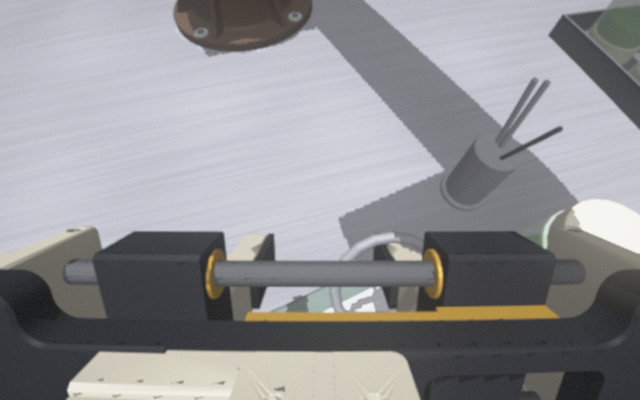

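Run:
```python
from h import *
for i,px in((0,(354,261)),(4,None)):
    im=cv2.imread(f'pics/scene{i}.png');hsv=cv2.cvtColor(im,cv2.COLOR_BGR2HSV)
    if px is None: px=(200+642*.55,140+230*180/328)
    print(i,px,plane('scene',[px],124)[0].round(1), [S([[110,0,124]],c)[0].round(1).tolist() for c in(0,-.436)])
st=np.load('st.npz');h=float(st['h']);f0=st['f0'];c=-.436;n=0
while h>-1:
    h-=1;bot.line_to(pose(24,13,h,c)[0],25);f=force(3)-f0;print(h,R.from_euler('z',-(YAW+c)).apply(f).round(2))
    n=n+1 if f[2]>-2 else 0
    if n>=2:break
np.savez('st.npz',h=h,f0=f0);print(bot.read_state()['t'])
```

```text
0 (354, 261) [771.8  12.2 124. ] [[764.5, 17.6, 124.0], [761.9, -30.0, 124.0]]
4 (553.1, 266.219512195122) [912.1 369.4 124. ] [[764.5, 17.6, 124.0], [761.9, -30.0, 124.0]]
19.0 [ 5.23 -0.24 -7.18]
18.0 [ 5.8  -0.23 -6.48]
17.0 [ 5.8  -0.22 -6.62]
16.0 [ 5.74 -0.62 -6.32]
15.0 [ 6.14 -0.32 -6.43]
14.0 [ 5.73 -0.28 -6.39]
13.0 [ 5.34 -0.71 -6.21]
12.0 [ 5.02 -0.88 -5.65]
11.0 [ 6.07 -0.69 -6.02]
10.0 [ 5.7  -0.53 -5.66]
9.0 [ 5.63 -0.42 -5.43]
8.0 [ 5.46 -0.35 -5.14]
7.0 [ 5.58 -0.65 -4.68]
6.0 [ 5.   -0.71 -4.24]
5.0 [ 5.37  0.06 -4.45]
4.0 [ 4.1   0.04 -0.57]
3.0 [ 0.45  0.05 -0.73]
20.1833
```

The spring load stayed on the finger down to h≈4.5, the same height as the first contact, so the pin dropped straight in. Withdraw and check.

Run:
```python
from h import *
st=np.load('st.npz');f0=st['f0'];c=-.436
for a,u,h,v in((24,13,0,30),(24,1,0,30),(0,1,0,50),(-30,1,0,60),(-110,1,40,100),):
    bot.line_to(pose(a,u,h,c)[0],v);print(a,u,h,(force(3)-f0).round(2))
p,q=pose(-110,1,60,c);bot.line_to(p+np.array([0,0,60]),150)
bot.pause(.3);print(bot.read_state()['t'])
for n in('wrist','scene','top'):cv2.imwrite(f'pics/{n}5.png',bot.camera(n)[:,:,::-1])
a=cv2.imread('pics/top5.png')[60:265,230:480];b=cv2.imread('pics/scene5.png')[130:310,200:420]
cv2.imwrite('pics/5c.png',np.hstack([cv2.resize(a,(400,328),interpolation=2),cv2.resize(b,(400,328),interpolation=2)]))
```

```text
24 13 0 [-0.26 -0.53 -0.14]
24 1 0 [-0.01 -0.5   0.19]
0 1 0 [ 0.26 -0.44 -0.36]
-30 1 0 [ 0.01  0.31 -0.43]
-110 1 40 [ 0.02  0.19 -0.18]
24.7833
```

View pics/5c.png

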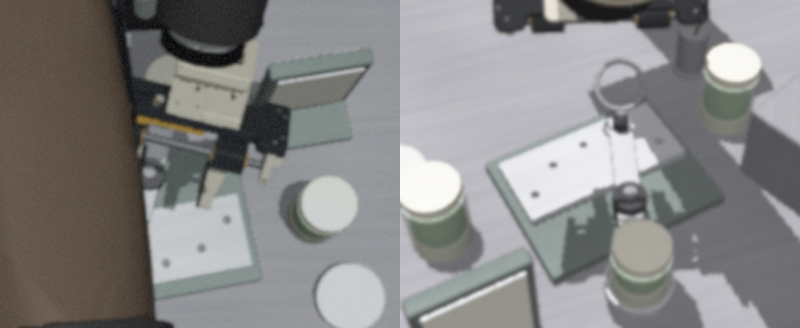

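View pics/wrist5.png

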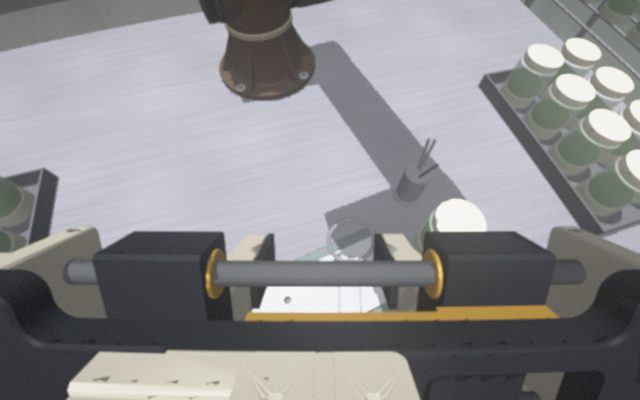

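Run:
```python
from h import *
x0,x1,y0,y1=280,370,140,220
im=cv2.imread('pics/scene5.png');f=8;o=cv2.resize(im[y0:y1,x0:x1],None,fx=f,fy=f,interpolation=2)
for l,col in((0,(0,0,255)),(10,(255,0,0))):
    for p in proj('scene',ringpts(-.436,l)):cv2.circle(o,tuple(np.int32((p+.5-[x0,y0])*f)),1,col,-1)
cv2.imwrite('pics/ov5.png',o)
```

```text
(no output)
```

View pics/ov5.png

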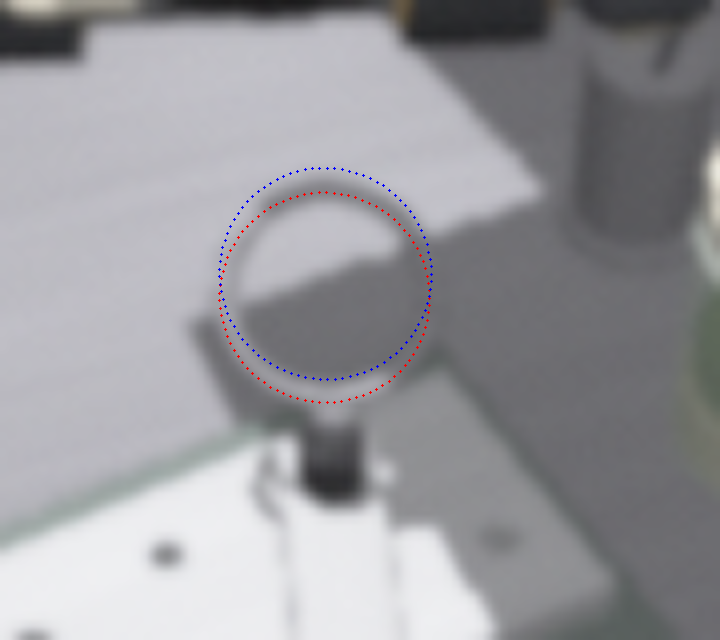

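Run:
```python
from h import *
from scipy.ndimage import map_coordinates
from scipy.optimize import least_squares
for i,c in((0,0),(5,-.436)):
    g=cv2.cvtColor(cv2.imread(f'pics/scene{i}.png'),cv2.COLOR_BGR2GRAY).astype(float);g2=g-cv2.GaussianBlur(g,(0,0),4)
    P=proj('scene',ringpts(c));ctr=P.mean(0)
    r=np.arange(.75,1.25,.01);out=[];k=np.arange(0,90)
    prof=np.array([map_coordinates(g,[ctr[1]+(P[j]-ctr)[1]*r,ctr[0]+(P[j]-ctr)[0]*r],order=1) for j in k])
    # rays: dark ridge location via second-difference
    sm=cv2.GaussianBlur(prof,(0,0),2.);ridge=sm-.5*(np.roll(sm,12,1)+np.roll(sm,-12,1));ridge[:,:13]=0;ridge[:,-13:]=0
    best=ridge.argmin(1);val=ridge.min(1);ok=val<-6
    pts=ctr+(P-ctr)*r[best][:,None]
    def res(x):
        d=pts[ok]-(P[ok]+x);nrm=(P[ok]-ctr);nrm/=np.linalg.norm(nrm,axis=1)[:,None];return (d*nrm).sum(1)
    s=least_squares(res,[0,0],loss='soft_l1',f_scale=.3);print(i,ok.sum(),'shift px',s.x.round(2),'rms',np.sqrt((res(s.x)**2).mean()).round(2))
    for nm,kw in(('lift3mm',dict(lift=3)),):print(nm,(proj('scene',ringpts(c,3)).mean(0)-ctr).round(2))
    print('c+0.035',(proj('scene',ringpts(c+.035)).mean(0)-ctr).round(2))
    # knob/pin black blob
```

```text
0 84 shift px [0.74 0.66] rms 0.32
lift3mm [-0.03 -0.89]
c+0.035 [-1.91  0.79]
5 68 shift px [0.51 0.8 ] rms 0.89
lift3mm [ 0.03 -0.89]
c+0.035 [-2.14  0.13]
```

Run:
```python
from h import *
print(bot.read_state()['t'],force(3).round(2));bot.close_job()
```

```text
24.9333 [-0.14  0.32  0.12]
the job is handed in; nothing more can be done
```

I moved the carried jar one index hole nearer the light panel and handed the job in at about 25 s. No verdict was reported, so the result below rests on my own checks.

**What I did:** The panel stands on the stand's right, so the swing was negative. I put one open fingertip through the ring, tilted 42°, and lifted the pin about 15 mm. I then swung the arm in eight steps to −0.436 rad, lowered the pin and drew the finger out.

**Checks:**
- **Forces:** contact on the ring stayed below about 9 N throughout (limit 30 N). The spring load stayed on the finger down to the height of first contact, so the pin is home. Force was about zero while withdrawing and at hand-in.
- **Ring position:** a fit to the ring in the scene picture gave the same pixel offset before (0.74, 0.66) and after (0.51, 0.80). That means the pin is home to about 1 mm and the arm is at −0.436 to within about 0.005 rad.
- **Jar and bystanders:** the carried jar looks upright in its dish. I saw no change in jar0, jar1, petri or pot, but judged these by eye only.

**Checks that failed or disagreed:**
- The two fixed cameras differed by about 2 mm on the stand's position.
- The second ring fit was noisier (0.9 px) because of shadows, and by eye its overlay looked about 2–3 mm high; the fit and the forces did not bear this out.
- My attempt to locate the jar cap mid-swing used a wrong pixel and gave nothing usable.

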